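# Stop the vortex mixer's base from rocking

## Task

The vortex mixer's base plate rocks because its one screw foot is wound up too short, and somebody has jammed a plastic wedge under the edge. First draw the wedge out and lay it in the empty white tray; then turn the screw foot's knob, bit by bit and feeling for the load, until all four feet carry a fair share of the weight and the base no longer rocks either way. Do not force the foot hard against the bench, shove the base along, or disturb the other things.

Things in the scene. Friction and masses are not known exactly. Their poses are not given: they have to be found in the camera images.
- platform: Vortex mixer (dark blue drum 120 mm across, rubber cup on top, 151 mm high) bolted on a square aluminium plate 240 x 240 x 12 mm, about 2.2 kg, standing loose on four feet at (+-100, +-100) mm. Origin: under the plate's centre at bench height; z up, x, y along its edges. Plate top 36 mm above the bench, underside 24. Its weight lies slightly away from the screw foot, so 2 to 3 N at that corner rock it.
- knob_grip (a point): Centre of the screw foot's grey fluted round knob (36 mm across, 24 mm tall, 56 to 80 mm above the bench; this point at 68 mm, on its axis), above the plate's corner (+100, -100) mm; no other corner has a knob. It stays at its height on the plate. Turning it clockwise seen from above winds the foot down, 8 mm a turn (1.27 mm per rad); it turns stiffly (0.06 N m) and stays where it is left.
- knob: The same knob as a body. Origin: centre of its underside. Held in the fingers, the foot's meeting the bench is felt as an upward push; letting go or easing up relieves it. To feel the gap, press on the knob's top (80 mm up): the corner gives about 0.2 mm per N (the first light touch takes up some 0.4 mm), then rocks down freely at 2 to 3 N until the foot meets the bench and 5 to 6 N hardly move it.
- foot_a: Rubber pad of the screw foot, 28 mm across, 12 mm tall, under the knob. Origin: centre of its underside. It hangs 1.5 to 4.5 mm off the bench at the start, 0.8 to 3.8 mm once the wedge is out. With the knob let go, each rad past first touch adds about 4.5 N to it; its fair share (about 5 N) comes some 1.1 rad (60 degrees) past first touch. Beyond 1.6 rad its two neighbours become too light.
- foot_b: Plain rubber foot, same size, under the plate's corner (+100, +100) mm. Origin: centre of its underside. All four pads are springy, about 14 N per mm.
- foot_c: Plain rubber foot, same size, under the corner (-100, +100) mm, diagonally opposite the screw foot. Origin: centre of its underside.
- foot_d: Plain rubber foot, same size, under the corner (-100, -100) mm. Origin: centre of its underside.
- wedge: Beige plastic wedge 110 long x 30 wide, 60 g, lying on the bench, its sloping thin end (8 mm) under the plate's -y edge near the knob, with a part of the weight on it. Origin: middle of its underside, at the start straight below the plate's edge. +x runs along it to the thick end, away from the plate: draw it that way; 60 mm frees it.
- wedge_grip (a point): Grip point of the wedge, in the middle of its upright lug (24 mm along the wedge, 16 mm thick across it, lug from 22 to 48 mm above the bench; this point is at 34 mm), 43 mm from the wedge's origin towards the thick end. Take it from above, across its 16 mm.
- tray: Empty white open tray, 150 (x) x 160 (y) x 30 mm, walls 4 mm, 0.6 kg. Origin: under its centre. It changes places with the tube rack.
- tray_in (a point): Centre of the tray's inner floor, 4 mm above the bench.
- tube_rack: Purple tube rack, 70 x 150 mm, 86 mm high over its tubes. Bystander. Origin: under its centre.
- reagent: Amber bottle, 60 mm across, 130 mm tall. Bystander. Origin: centre of underside.
- beaker: Glass beaker, 70 mm across, 85 mm tall. Bystander. Origin: centre of underside.
- jar: Clear jar, 64 mm across, 70 mm tall. Bystander. Origin: centre of underside.
- cap: White bottle cap, 30 mm across, 12 mm tall. Bystander. Origin: centre of underside.
- marker: Marker pen, 128 mm long, 13 mm thick, lying. Bystander. Origin: near its middle, at bench height.

How it is judged:
By the outcome, as a careful person would: the job done as asked, in the order asked, and still so for the second after the job is handed in, with the robot touching nothing.
It also fails if it takes over 72 s, if anything falls off the work surface, if the arm or the gripper's body presses on something with over 40 N, if the wrist force passes 120 N, or if a joint passes its speed limit or range.

## Robot

A 6-joint arm with a two-finger parallel gripper is mounted at the origin on the work surface. World frame = base frame: x ahead of the robot, y to its left, z up, the work surface at z = 0. Lengths are in m, angles in degrees, forces in N, time in s.
With the tool pointing down it reaches from about 0.375 to 0.75 m from the base axis. Payload 9 kg.
Tool frame: the origin (TCP) lies where the fingers leave the gripper's body, on its centre line; the fingertips stand 73 mm ahead of it and the grasp point (between the pads) lies 54 mm ahead of it (robot.tip_reach is the distance from the TCP to the fingertips, in m); z points along the fingers, y is the line along which they close (so a half turn about z gives the same grasp; the last joint's range is limited). The gripper opens to 85 mm and grips with 20 to 120 N. Pads are 22 mm wide; open, the fingers measure 114 mm over their backs; the gripper's body (76 mm by 85 mm) begins 54 mm behind the grasp point. The pads swing forward as they close: fully open they stand 13 mm farther back than shut.
Start: joints at [-86.729, 5.964, 5.575, 89.605, 0, 77.527], TCP at [0.163, -0.578, 0.304] pointing down, gripper open.
Joint ranges: [-171.21, 171.21], [-48.23, 106.86], [-62.78, 66.21], [-105.2, 120.99], [-86.42, 89.51], [-180, 180]. Speed limits (degrees/s): [127.2, 127.2, 147.25, 180, 180, 180].

## Interface

Orientations are given as [roll, pitch, yaw] about the fixed x, y, z axes, in that order (R = Rz(yaw) Ry(pitch) Rx(roll)).
In Python, from plant import robot gives the robot as it stands. Calls block until the motion is done:
- robot.move_pose(position, orientation): joint-space move of the TCP to a pose.
- robot.line_to(position, vel=0.15, rotation=None, guard=None): straight line of the TCP; rotation=None keeps the orientation; vel is the mean speed in m/s. With guard (N) it stops when the force on the tool has changed by that much, and returns True; else False.
- robot.goto_joints(angles): joint-space move.
- robot.set_gripper(opening): finger opening in m; the grip force is fixed at half the most; returns when the fingers have stopped.
- robot.pause(seconds).
- robot.ik(position, orientation): joint angles nearest the present ones, or None.
- robot.observe(): the state.
- robot.grab_frame(name): name is "scene" or "top"; returns the picture (420x560x3 uint8, blue, green, red); there is no depth.
- robot.get_calibration(name): a dict with "vertical_fov" (degrees; the focal length in pixels is half the picture's height over the tangent of half this angle, whatever the lens; pixels are square), "cx", "cy" (the principal point, pixels), "k1" (the pictures are not rectified: a ray, as slopes to the right and down, at radius r is drawn at 1 + k1 r^2 times it, then the intrinsics apply), "rvec" (rotation vector, rad) and "tvec" (3), from world to camera coordinates, as OpenCV has them. Camera axes: x right, y down, z forward; pixel columns grow to the right and rows downward; lengths in m; the calibration is good to about 2 mm. A picture is of the moment at which its call begins. get_calibration takes no time and is no camera call.
A pose or a line that the arm cannot do raises robot.IKError and nothing moves.
- robot.job_done(): hands the job in; it is judged then, once.
The state is a dict: "time": time; "q": joint angles; "qvel": joint speeds; "joint_torque": joint torques, N m; "tool_pos": TCP position; "tcp_rot": TCP orientation; "ft_force": force on the tool from outside, world axes, zero at the start; "torque": the same for the moment, N m; "gripper_width": finger opening in m; "gripper_force": force on a finger pad.
Only numpy, scipy, OpenCV 4.12 (cv2) and the standard library are available. Lean on these libraries where they do the work, as an engineer would, in place of code of your own. Each camera call takes 0.05 s, during which the arm holds its last target. There are 200 camera calls.

## Working session

There is one attempt and no reset: what is moved stays moved. The work goes in short steps, each a Python script; the robot and the scene stay as the last script left them, time stands still between calls to the robot, and variables do not carry over. Pictures are saved under pics/ and viewed, at most 10 in all, crops included, and the job is handed in when it is done.

```bash
ls; mkdir -p pics; cat > h.py <<'E'
import numpy as np, cv2
from plant import robot
def cal(n):
    c=robot.get_calibration(n); f=210/np.tan(np.radians(c["vertical_fov"])/2)
    R=cv2.Rodrigues(np.array(c["rvec"],float))[0]; t=np.array(c["tvec"],float).ravel()
    return c,f,R,t
def ray(n,u,v):
    c,f,R,t=cal(n); d=np.array([(u-c["cx"])/f,(v-c["cy"])/f]); s=d.copy()
    for _ in range(30): s=d/(1+c["k1"]*(s@s))
    return -R.T@t, R.T@np.array([s[0],s[1],1])
def onz(n,u,v,z):
    o,d=ray(n,u,v); return o+d*(z-o[2])/d[2]
def proj(n,p):
    c,f,R,t=cal(n); q=R@np.array(p,float)+t; s=q[:2]/q[2]; s=s*(1+c["k1"]*(s@s))
    return np.array([c["cx"],c["cy"]])+f*s
E
python3 - <<'E'
from h import *
for n in("scene","top"):
    im=robot.grab_frame(n); cv2.imwrite(f"pics/{n}0.png",im)
    cv2.imwrite(f"pics/{n}0b.png",cv2.resize(im,(800,600),interpolation=cv2.INTER_CUBIC))
    o,d=ray(n,280,210); print(n,o,d,robot.get_calibration(n))
print(robot.observe())
E
```

```text
pics
scene [1.35259093 0.31251523 1.37853489] [-0.50725611 -0.22599696 -0.83163837] {'vertical_fov': 45.24592058095233, 'cx': 280.8223920461251, 'cy': 209.11234639612286, 'k1': -0.15982557776739287, 'rvec': array([ 1.49769447,  2.2895868 , -0.69814173]), 'tvec': array([ 0.25953198, -0.36607055,  1.90424839])}
top [ 0.49074791 -0.04784908  1.46911843] [ 0.03747162  0.0169819  -0.99915719] {'vertical_fov': 43.305196224809045, 'cx': 278.93550538574664, 'cy': 210.99542906758958, 'k1': -0.027868634933036443, 'rvec': array([ 2.21949399, -2.16870015,  0.01890394]), 'tvec': array([-0.03272128,  0.54206053,  1.45138958])}
{'time': 0.1, 'q': array([-8.67280489e+01,  5.99468042e+00,  5.53470816e+00,  8.96045128e+01,
       -9.20435089e-04,  7.75253884e+01]), 'qvel': array([ 0.01053434, -0.13103075,  0.12750125, -0.0912461 ,  0.02620563,
       -0.09215859]), 'joint_torque': array([ 5.87320174e-03, -5.58204210e+01,  5.04723537e+01,  1.29080610e-02,
       -2.20443494e-04,  7.00116317e-06]), 'tool_pos': array([ 0.16281041, -0.5772851 ,  0.30323599]), 'tcp_rot': array([-1.79936839e+02, -1.30305124e-02,  1.57465560e+01]), 'ft_force': array([0.5004242 , 0.34506132, 0.32763873]), 'torque': array([ 0.06324184, -0.01721887,  0.00967492]), 'gripper_force': 0.0, 'gripper_width': 0.08528307313611716}
```

View pics/top0b.png

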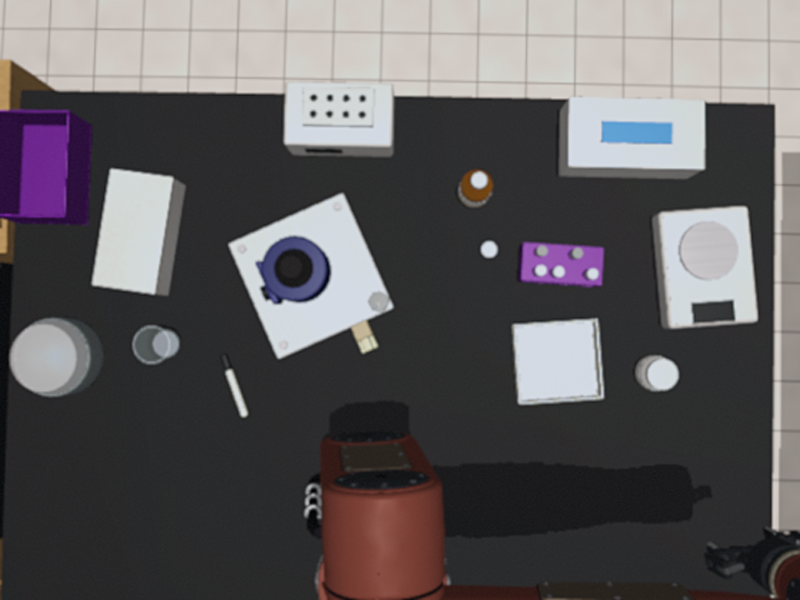

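View pics/scene0b.png

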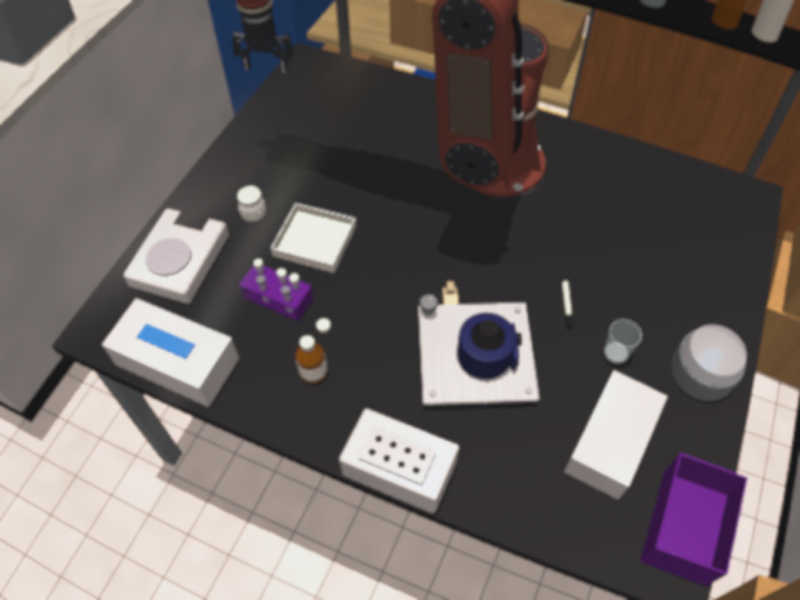

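The top view (800 px wide) shows the plate with its knob at (378,300), the wedge at (365,337), the tray at (558,361), and the rack above the tray. The scene view has the knob at (428,303) and the wedge at (451,292). Next I'll take measurements.

```bash
python3 - <<'E'
from h import *
T=cv2.imread("pics/top0.png");S=cv2.imread("pics/scene0.png")
def cc(m,u,v):
    n,l,st,c=cv2.connectedComponentsWithStats(m.astype(np.uint8)); 
    ys,xs=np.nonzero(m); i=np.argmin((xs-u)**2+(ys-v)**2); k=l[ys[i],xs[i]]
    return (l==k).astype(np.uint8),c[k],st[k]
g=T.min(2)
m=(g>120)
M,c,st=cc(m,.7*320,.7*320); print("plate",c,st)
cn=max(cv2.findContours(M,0,1)[0],key=cv2.contourArea)
h=cv2.convexHull(cn); r=cv2.minAreaRect(h); b=cv2.boxPoints(r); print(r)
P=np.array([onz("top",*p,.036) for p in b]); print(P, np.linalg.norm(P-np.roll(P,1,0),axis=1))
print("centre",P.mean(0))
M,c,st=cc(m,.7*558,.7*361)
cn=max(cv2.findContours(M,0,1)[0],key=cv2.contourArea); r=cv2.minAreaRect(cn); print("tray",r)
Q=np.array([onz("top",*p,.03) for p in cv2.boxPoints(r)]);print(Q,Q.mean(0),np.linalg.norm(Q-np.roll(Q,1,0),axis=1))
for n,I,u,v in(("top",T,.7*365,.7*337),("scene",S,.7*451,.7*292)):
    H=I.astype(int); w=(H[...,2]-H[...,0]>25)&(H[...,2]>110)&(H[...,1]-H[...,0]>8)
    M,c,st=cc(w,u,v); print("wedge",n,c,st,onz(n,*c,.03), )
    cn=max(cv2.findContours(M,0,1)[0],key=cv2.contourArea); print(cv2.minAreaRect(cn))
a=cv2.resize(T[180:270,215:305],(600,600),interpolation=cv2.INTER_NEAREST)
a=T[190:260,225:295]; b=S[185:255,280:350]
cv2.imwrite("pics/crop.png",np.hstack([cv2.resize(x,(400,400),interpolation=cv2.INTER_CUBIC) for x in(a,b)]))
E
```

```text
plate [221.86871284 195.29326691] [ 160  135  115  116 6223]
((221.0164031982422, 201.68032836914062), (108.56463623046875, 88.92452239990234), 66.37062072753906)
[[ 0.64699624  0.3112476   0.036     ]
 [ 0.74933262  0.09061767  0.036     ]
 [ 0.48082508 -0.03448226  0.036     ]
 [ 0.37907028  0.18401774  0.036     ]] [0.29660033 0.24320835 0.29622001 0.24103172]
centre [0.56405605 0.13785019 0.036     ]
tray ((390.3426818847656, 252.7969512939453), (56.49890899658203, 60.702484130859375), 85.91438293457031)
[[ 0.50397974 -0.23629283  0.03      ]
 [ 0.51948436 -0.40016722  0.03      ]
 [ 0.36737888 -0.41334356  0.03      ]
 [ 0.35185682 -0.25002978  0.03      ]] [ 0.43567495 -0.32495835  0.03      ] [0.15274189 0.16460622 0.15267513 0.16404976]
wedge top [253.26704545 233.40340909] [246 225  15  21 176] [0.47934556 0.04785815 0.03      ]
((254.53445434570312, 235.58621215820312), (20.055095672607422, 12.4415864944458), 68.19859313964844)
wedge scene [314.82424242 205.55757576] [309 196  12  18 165] [0.46910967 0.04246914 0.03      ]
((314.5, 204.5), (17.0, 11.0), 90.0)
```

View pics/crop.png

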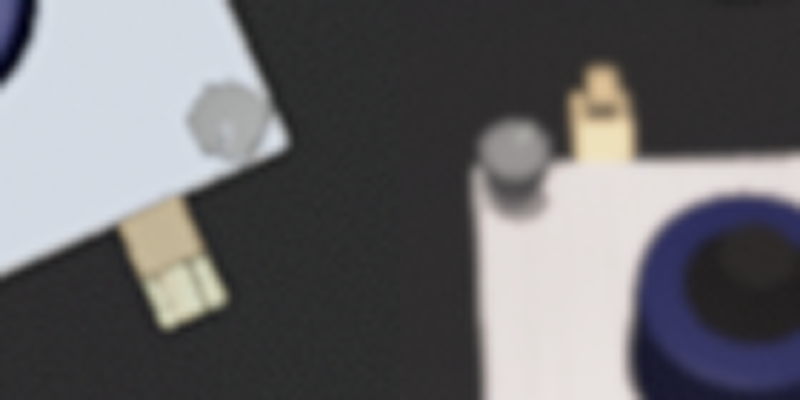

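The crop shows, in the top view, the knob at (229,120) and the wedge's end corners at (165,330) and (228,300). In the scene view the knob top is at (515,147) and the lug top at (602,68).

```bash
python3 - <<'E'
from h import *
T=cv2.imread("pics/top0.png").astype(int);S=cv2.imread("pics/scene0.png")
m=((T.min(2)>120)&(T[...,2]-T[...,0]<5)).astype(np.uint8)
m=cv2.morphologyEx(m,cv2.MORPH_OPEN,np.ones((3,3)))
cn=[c for c in cv2.findContours(m,0,1)[0] if cv2.pointPolygonTest(c,(224.,222.),False)>=0][0]
h=cv2.convexHull(cn); q=cv2.minAreaRect(h); print(q)
P=np.array([onz("top",*p,.036) for p in cv2.boxPoints(q)])
print(P.round(4),np.linalg.norm(P-np.roll(P,1,0),axis=1).round(4)); c=P.mean(0); 
d=P-c; a=P[np.argmin(P[:,1])]; 
# axes: a=(+,-)
yaw=np.degrees(np.arctan2(*(a-c)[[1,0]]))+45; print("centre",c,"yaw",yaw)
R=lambda y:np.array([[np.cos(y),-np.sin(y)],[np.sin(y),np.cos(y)]])
k=c[:2]+R(np.radians(yaw))@[.1,-.1]; print("knob pred",k)
px=lambda u,v,ox,oy:((u+.5)/5.714-.5+ox,(v+.5)/5.714-.5+oy)
print("knob top",onz("top",*px(229,120,225,190),.078),"scene",onz("scene",*px(514,147,280-70,185),.08)) 
print("px pred",proj("top",[*k,.08]),px(229,120,225,190),proj("scene",[*k,.08]),px(114,147,280,185))
e1=onz("top",*px(165,330,225,190),.022)[:2];e2=onz("top",*px(228,300,225,190),.022)[:2]
u=R(np.radians(yaw))@[0,-1]; e=(e1+e2)/2
print("end width",np.linalg.norm(e1-e2),"end in plat",R(np.radians(-yaw))@(e-c[:2])*1000)
g=e-.012*u; print("grip",g, "plat",R(np.radians(-yaw))@(g-c[:2])*1000, "u",u)
L=proj("scene",[*g,.048]); print("lug top scene crop",(L-[280,185])*5.714+[400,0],"top",(proj("top",[*g,.048])-[225,190])*5.714)
for s in(1,-1): print((proj("scene",[*(g+u*.012*s),.048])-[280,185])*5.714+[400,0])
E
```

```text
((216.98886108398438, 192.73570251464844), (88.56922912597656, 89.0089111328125), 66.13982391357422)
[[ 0.6457  0.3116  0.036 ]
 [ 0.749   0.0912  0.036 ]
 [ 0.53   -0.0119  0.036 ]
 [ 0.4272  0.2067  0.036 ]] [0.2424 0.2434 0.2421 0.2416]
centre [0.58799378 0.14941247 0.036     ] yaw -64.76419347450462
knob pred [0.54017217 0.01632192]
knob top [0.5404485  0.01613693 0.078     ] scene [0.53741347 0.01559108 0.08      ]
px pred [264.55737573 210.66399288] (264.6645082254113, 210.5885544277214) [299.41946361 211.07218976] (299.5385019250962, 210.31379068953447)
end width 0.033394998084046855 end in plat [  46.85130363 -176.00766033]
grip [0.45961369 0.03710882] plat [  46.85130363 -164.00766033] u [-0.90456079 -0.42634467]
lug top scene crop [598.02491057  83.59407732] top [180.75156984 290.79400376]
[596.64223315  66.2164891 ]
[599.41679659 101.11694319]
```

```bash
cat >> h.py <<'E'
C=np.array([.588,.1494]); YAW=-64.76; K=np.array([.5403,.0162])
G=np.array([.4596,.0371]); U=np.array([-.9046,-.4263])
def st(*k):
    o=robot.observe(); print(round(o["time"],2),o["tool_pos"].round(4),"F",o["ft_force"].round(2),"w",round(o["gripper_width"],4),"gf",round(o["gripper_force"],1),"q6",o["q"][5].round(1),*k)
    return o
E
python3 - <<'E'
from h import *
try:
    D=np.array([np.cos(np.radians(-84.6)),np.sin(np.radians(-84.6))]);tc=np.array([.4357,-.325])
    for s,y in((1,95.4),(-1,-84.6)): print(y,robot.ik([*(tc+s*.043*D),.1],[180,0,y]))
    for y in(25,85,-95,-155,-60,60):print(y,robot.ik([*K,.122],[180,0,y])[5])
except Exception as e: print(e)
o=[180,0,90+YAW]
robot.set_gripper(.05)
robot.move_pose([*G,.2],o)
st(robot.line_to([*G,.089],vel=.1,guard=6))
robot.set_gripper(0.0); st()
I=robot.grab_frame("scene")[130:280,240:390];J=robot.grab_frame("top")[150:300,180:330]
cv2.imwrite("pics/g1.png",np.hstack([cv2.resize(x,(400,400)) for x in(I,J)]))
E
```

```text
95.4 [-52.97494269   5.20601858 -16.64007218  68.15390923   0.
  31.62505731]
-84.6 [ -47.72912226   -4.87520209  -26.73985583   68.13534625    0.
 -143.12912226]
25 142.8450880752256
85 82.84508807522556
-95 -97.15491192477444
-155 -37.15491192477445
-60 -132.15491192477444
60 107.84508807522559
4.25 [0.4601 0.037  0.0897] F [ 0.67 -0.06  0.64] w 0.05 gf 0.0 q6 143.0 False
4.59 [0.4599 0.0372 0.09  ] F [-2.66  0.9   7.15] w 0.0277 gf 58.7 q6 143.0
```

View pics/g1.png

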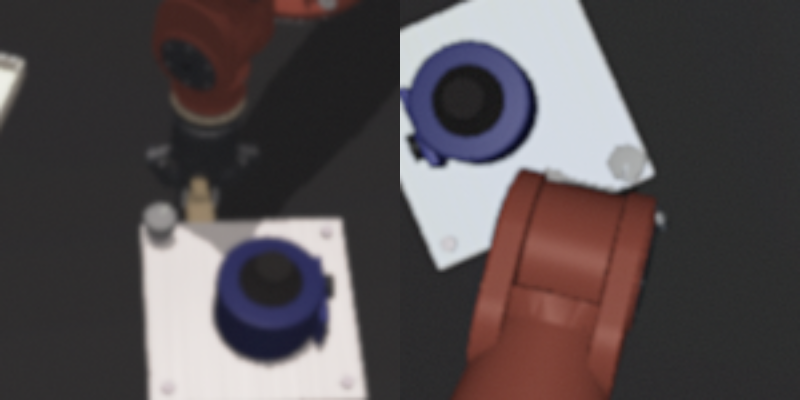

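The scene view shows the fingers over the lug at (200,190), but the width of 27.7 mm and the upward force suggest the tips caught the wedge body. I'll open, raise 10 mm and regrip.

```bash
python3 - <<'E'
from h import *
robot.set_gripper(.05); st()
robot.line_to([*G,.099],vel=.05); 
robot.set_gripper(0.0); st()
I=robot.grab_frame("scene")[130:280,240:390]
cv2.imwrite("pics/g2.png",cv2.resize(I,(600,600),interpolation=cv2.INTER_CUBIC))
E
```

```text
5.04 [0.4596 0.0371 0.089 ] F [-0.05  0.72 -0.21] w 0.0497 gf 0.0 q6 143.1
5.8 [0.4595 0.0372 0.099 ] F [-2.09  1.52  3.99] w 0.0147 gf 59.0 q6 143.0
```

View pics/g2.png

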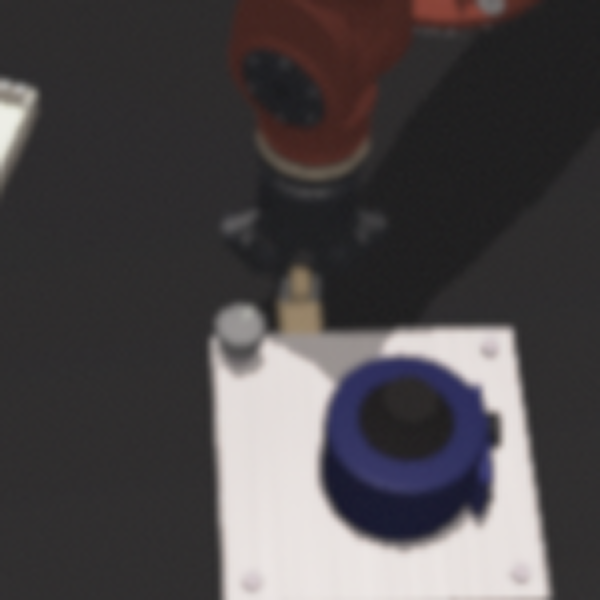

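The lug is held at 14.7 mm. Now I'll draw the wedge out and take it to the tray.

```bash
python3 - <<'E'
from h import *
p=G+U*.07
robot.line_to([*p,.099],vel=.06); st("drawn")
robot.line_to([*p,.26],vel=.2); o=st("lifted")
D=np.array([np.cos(np.radians(-84.6)),np.sin(np.radians(-84.6))]);tc=np.array([.4357,-.325])
q=tc+.043*D
robot.move_pose([*q,.26],[180,0,95.4]); 
robot.line_to([*q,.125],vel=.15); st()
st(robot.line_to([*q,.102],vel=.04,guard=4))
robot.set_gripper(.035); st()
robot.line_to([*q,.26],vel=.25)
robot.set_gripper(.06)
robot.move_pose([*K,.22],[180,0,90]); st()
T=robot.grab_frame("top");S=robot.grab_frame("scene")
cv2.imwrite("pics/p3.png",np.hstack([cv2.resize(T[180:330,300:450],(400,400)),cv2.resize(S[100:300,130:330],(400,400))]))
E
```

```text
7.17 [0.3963 0.0072 0.099 ] F [-1.89 -1.89  1.37] w 0.0149 gf 58.7 q6 136.7 drawn
8.12 [0.3959 0.0074 0.2588] F [ 0.54 -0.35 -0.96] w 0.0148 gf 58.5 q6 136.7 lifted
10.78 [ 0.4402 -0.3683  0.1261] F [-0.02 -0.75 -0.62] w 0.0151 gf 58.3 q6 31.6
11.32 [ 0.4396 -0.3677  0.1031] F [-0.58  0.75  4.3 ] w 0.0147 gf 59.2 q6 31.6 True
11.66 [ 0.4393 -0.3672  0.1024] F [ 0.17  0.27 -0.31] w 0.0347 gf 0.0 q6 31.6
14.29 [0.5405 0.0153 0.2201] F [-0.38 -1.2  -0.24] w 0.06 gf 0.0 q6 77.8
```

View pics/p3.png

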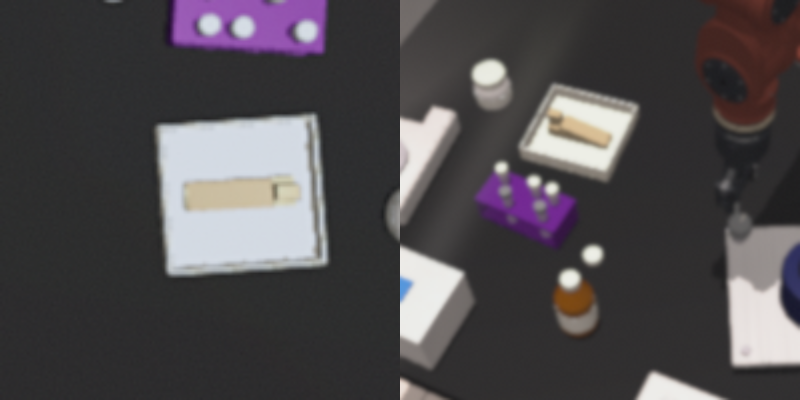

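The wedge lies flat in the tray (240,193) and the base looks undisturbed. Next I'll press on the knob top to feel the gap.

```bash
cat >> h.py <<'E'
def F(n=4,dt=.03):
    f=[];z=[];m=[]
    for _ in range(n):
        robot.pause(dt); o=robot.observe(); f.append(o["ft_force"]);z.append(o["tool_pos"]);m.append(o["torque"])
    return np.mean(f,0),np.mean(z,0),np.mean(m,0)
def press(z0=.1545,lim=6.5,step=.0005,xy=K,zmin=.1465):
    robot.line_to([*xy,z0+.002],vel=.1); robot.pause(.15); f0=F(8)[0]; z=z0; L=[]
    while z>zmin:
        robot.line_to([*xy,z],vel=.02); f,p,_=F(4); L.append((round(p[2]*1000,2),round(f[2]-f0[2],2)))
        if L[-1][1]>lim: break
        z-=step
    robot.line_to([*xy,z0+.002],vel=.05)
    print(L,"t",robot.observe()["time"]); return L
E
python3 - <<'E'
from h import *
robot.set_gripper(0.0)
press()
E
```

```text
[(np.float64(154.39), np.float64(0.17)), (np.float64(153.99), np.float64(0.1)), (np.float64(153.5), np.float64(-0.11)), (np.float64(152.99), np.float64(0.15)), (np.float64(152.48), np.float64(0.3)), (np.float64(151.99), np.float64(0.35)), (np.float64(151.48), np.float64(0.51)), (np.float64(151.11), np.float64(1.26)), (np.float64(150.67), np.float64(3.56)), (np.float64(150.33), np.float64(5.63)), (np.float64(150.11), np.float64(8.47))] t 20.7
```

```bash
python3 - <<'E'
from h import *
robot.line_to([*K,.1535],vel=.1); robot.pause(.2); f0=F(8)[0]
for z in list(np.arange(152.4,149.7,-.3))+[150.6,151.2,151.8]:
    robot.line_to([*K,z/1000],vel=.02); f,p,m=F(6); print(round(z,1),round(p[2]*1000,2),(f-f0).round(2))
robot.line_to([*K,.160],vel=.1); print(robot.observe()["time"])
E
```

```text
152.4 152.38 [ 0.26  0.06 -0.19]
152.1 152.09 [ 0.61  0.14 -0.21]
151.8 151.78 [0.3  0.27 0.35]
151.5 151.49 [ 0.41  0.08 -0.38]
151.2 151.24 [ 0.8  -0.09  0.47]
150.9 151.01 [-0.2  -0.59  1.61]
150.6 150.71 [-0.85 -1.76  2.56]
150.3 150.42 [-1.78 -2.81  4.43]
150.0 150.27 [-1.88 -3.51  6.22]
149.7 150.16 [-2.51 -3.42  7.45]
150.6 150.52 [-0.38 -2.54  3.48]
151.2 151.03 [ 1.33 -0.08  1.42]
151.8 151.61 [ 0.25 -0.05  0.07]
27.5167
```

The gap is small: the corner goes hard about 0.8 mm below its touch height, which means roughly 0.6 rad to first touch and about 1.7 rad in total. Now I'll grip the knob and turn it in steps.

```bash
cat >> h.py <<'E'
K2=np.array([.5396,.0161])
def turn(y0,tot,step,flim,xy=K2,z=.124):
    robot.set_gripper(.055); robot.move_pose([*xy,.16],[180,0,y0]); robot.line_to([*xy,z],vel=.1); robot.pause(.15)
    f0,p0,m0=F(8); robot.set_gripper(0.); f,p,m=F(6); print("grip",(f-f0).round(2),p.round(4),robot.observe()["gripper_width"],"ref",f0.round(2))
    a=0
    while a<tot:
        a=min(a+step,tot); robot.move_pose([*xy,z],[180,0,y0-a]); f,p,m=F(6)
        print(a,(f-f0).round(2),(m-m0).round(3),p.round(4),round(robot.observe()["time"],2))
        if abs(f-f0)[2]>flim: break
    robot.set_gripper(.055); robot.pause(.1); f,p,m=F(6); print("rel",(f-f0).round(2)); robot.line_to([*xy,.16],vel=.15)
    print(robot.observe()["time"]); return a
E
python3 - <<'E'
from h import *
turn(135,60,12,9)
S=robot.grab_frame("scene"); cv2.imwrite("pics/s4.png",S)
E
```

```text
grip [1.   1.42 1.21] [0.5398 0.0162 0.1242] 0.034179797866932704 ref [-0.08  0.01 -0.12]
12 [0.47 0.15 1.91] [ 0.076 -0.084  0.021] [0.5396 0.016  0.1241] 30.81
24 [-1.74 -1.4   4.5 ] [-0.244  0.49   0.023] [0.5395 0.016  0.124 ] 31.32
36 [-4.05 -1.9   6.66] [-0.356  0.9   -0.065] [0.5393 0.0159 0.1241] 31.84
48 [-5.37 -1.81  7.82] [-0.331  1.268 -0.063] [0.5391 0.016  0.1242] 32.36
60 [-6.92 -1.69  9.66] [-0.263  1.595 -0.043] [0.5389 0.016  0.1242] 32.88
rel [0.05 0.39 0.02]
33.9
```

```bash
python3 - <<'E'
from h import *
turn(120,32,16,12)
robot.set_gripper(0.)
robot.move_pose([*K,.1535],[180,0,90])
f0=F(8)[0]
for z in np.arange(151.8,149.3,-.3):
    robot.line_to([*K,z/1000],vel=.02); f,p,m=F(6); print(round(z,1),round(p[2]*1000,2),(f-f0).round(2))
    if f[2]-f0[2]>8: break
robot.line_to([*K,.20],vel=.2); print(robot.observe()["time"])
E
```

```text
grip [-0.81 -0.12  3.26] [0.5397 0.0161 0.1242] 0.0344006190837551 ref [-0.03  0.25 -0.07]
16 [-2.32 -0.49  5.63] [-0.102  0.565 -0.035] [0.5395 0.016  0.1243] 36.95
32 [-5.29 -1.04  8.25] [-0.09   1.075 -0.043] [0.5392 0.016  0.1244] 37.52
rel [-0.38 -0.3   0.04]
38.55
151.8 152.0 [ 0.96 -0.57  1.75]
151.5 151.78 [ 0.68 -1.48  5.  ]
151.2 151.63 [-0.26 -1.33  7.06]
150.9 151.53 [-0.41 -1.42  8.46]
41.825
```

Pressing now feels stiff at once (0.07 mm/N), and the corner has risen about 0.8 mm, which puts the foot about 0.85–1.1 rad past touch. I'll add a small final 10° and check.

```bash
python3 - <<'E'
from h import *
turn(100,10,10,12)
robot.set_gripper(0.)
robot.move_pose([*K,.1545],[180,0,90])
f0=F(8)[0]
for z in np.arange(152.4,150.5,-.3):
    robot.line_to([*K,z/1000],vel=.02); f,p,m=F(6); print(round(z,1),round(p[2]*1000,2),(f-f0).round(2))
    if f[2]-f0[2]>6: break
robot.line_to([*K,.25],vel=.25)
robot.move_pose([.3,-.45,.3],[180,0,60]); print(robot.observe()["time"])
T=robot.grab_frame("top"); cv2.imwrite("pics/t5.png",cv2.resize(T,(800,600)))
H=T.astype(int)
m=((H.min(2)>120)&(H[...,2]-H[...,0]<5)).astype(np.uint8); m=cv2.morphologyEx(m,cv2.MORPH_OPEN,np.ones((3,3)))
cn=[c for c in cv2.findContours(m,0,1)[0] if cv2.pointPolygonTest(c,(224.,222.),False)>=0][0]
print(cv2.minAreaRect(cv2.convexHull(cn)))
E
```

```text
grip [-3.01 -1.18  4.63] [0.5395 0.016  0.1242] 0.034519870314683815 ref [-0.23  0.05 -0.14]
10 [-5.44 -1.17  6.9 ] [-0.214  1.11  -0.05 ] [0.5393 0.016  0.1242] 44.61
rel [ 0.29 -0.46 -0.1 ]
45.6333
152.4 152.36 [ 0.24 -0.3   0.2 ]
152.1 152.17 [-0.31 -0.7   1.06]
151.8 151.99 [-1.59 -0.95  4.03]
151.5 151.85 [-2.39 -0.7   6.61]
50.975
((216.989013671875, 192.73439025878906), (88.54967498779297, 89.02937316894531), 66.12471771240234)
```

View pics/t5.png

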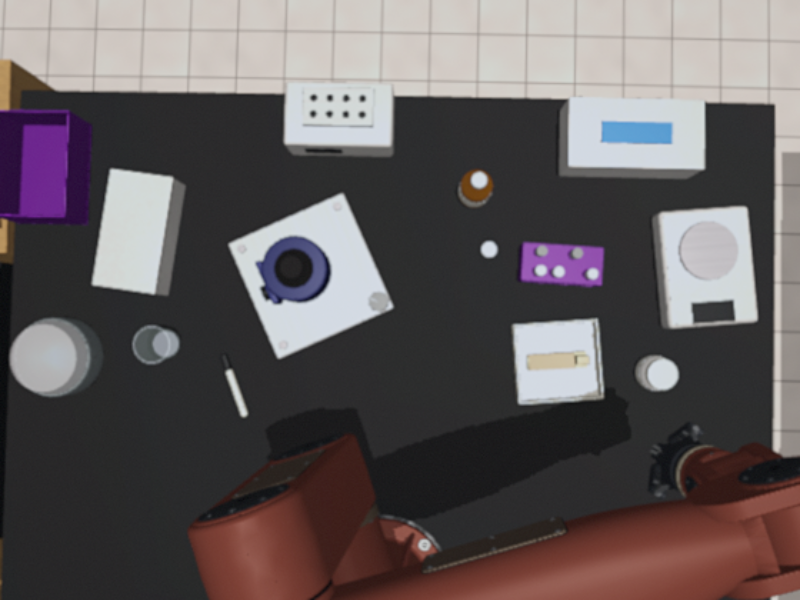

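The base hasn't moved (same rectangle within 0.02 px) and the wedge is in the tray at (558,361). All the bystanders are in place.

```bash
python3 -c "
from h import *
print(robot.job_done())"
```

```text
the job is handed in; nothing more can be done
None
```

The job is handed in: the wedge is in the tray, and the screw foot is wound down 102° in total, an estimated 1 rad past first touch. The base has not shifted and the knob corner no longer rocks under a press; I did not press the other corners, and no verdict came back.

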